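Stack a choke on the chassis post

ROBOT

A 6-joint arm with a two-finger parallel gripper is mounted at the origin on the work surface. World frame = base frame: x ahead of the robot, y to its left, z up, the work surface at z = 0. Lengths are in mm, angles in rad, forces in N, time in s.
With the tool pointing down it reaches from about 275 to 750 mm from the base axis. Payload 10.2 kg.
Tool frame: the origin (TCP) lies midway between the tips of the shut fingers; the grasp point (between the pads) lies grip_depth behind it (grip_depth is the distance from the TCP to the grasp point, in mm); z points along the fingers, y is the line along which they close (so a half turn about z gives the same grasp; the last joint's range is limited). The gripper opens to 85 mm and grips with 20 to 120 N. Pads are 22 mm wide; open, the fingers measure 114 mm over their backs; the gripper's body (76 mm by 85 mm) begins 54 mm behind the grasp point. The pads swing forward as they close: fully open they stand 13 mm farther back than shut.
Start: joints at [0.889, 0.313, 1.498, -0, 1.331, -0.223], TCP at [232.521, 470.707, 231.294] pointing down, gripper open.
Joint ranges: [-2.94, 2.94], [-0.97, 2.17], [0.19, 2.56], [-1.23, 4.37], [0.02, 3.11], [-2.88, 2.88]. Speed limits (rad/s): [2.39, 2.39, 3.01, 3.14, 3.14, 3.14].

INTERFACE

Orientations are given as a unit quaternion [w, x, y, z].
In Python, from rig import * gives the robot as it stands.
- The arm moves only by the tool servo_tool, never from a script. Its argument "commands" is a list of rows, each a list of 3 entries, a list of its own where there are three numbers: the gripper command: -1 is fully open, 1 is shut, values between are in proportion, then the shift along the tool's x, y, z in m, then the turn, a rotation vector about the tool's x, y, z in units of 6 degrees (1.0 is 6 degrees). In form: [[grip, [dx, dy, dz], [ax, ay, az]], ...]. A call has 1 to 10 rows; each row shifts and turns the commanded pose from where the row before left it, along the tool's axes as they then stand; what a row does not reach is not made up. A row lasts 1/12 s, in which the tool goes at most 41.7 mm and 7.16 degrees, less where a joint would pass 70% of its speed; a pose out of reach is approached as far as the arm can. A call is refused whole if a number of a shift passes 0.0417 or a number of a turn 1, either way. A call with a gripper value outside its range is refused whole. The fingers move at their own pace and stop on an object; "squeeze" is the grip in N (left out, the last holds). Time passes only in rows, so rows that do not move let the fingers close. It gives the time, the measured TCP pose, the force, the opening and the grip force at its end, in the units of the state.
- sense(): the state, without advancing time (a new reading comes with each control period).
- capture(name): name is "side" or "top" or "wrist"; returns a dict with "pixels" (400x640x3 uint8, red, green, blue), "z_map" (400x640 float32, mm along the optical axis (not along the pixel's ray), 0 where there is no reading), "fx", "fy", "cx", "cy" (pixels), "rvec" (rotation vector, rad) and "tvec" (3), from world to camera coordinates, as OpenCV has them; the wrist camera has in their place "T_tool_cam" (4x4, takes a point from camera to tool coordinates, whose origin is the TCP and whose axes are the flange's). Camera axes: x right, y down, z forward; pixel columns grow to the right and rows downward; lengths in mm; the calibration is good to about 2 mm. A picture is of the moment at which its call begins: read the wrist's pose just before it.
- finish_job(): hands the job in; it is judged then, once.
The state is a dict: "time_s": time; "joints": joint angles; "dq": joint speeds; "tau": joint torques, N m; "eef_pos": TCP position; "ee_rot": TCP orientation; "force": force on the tool from outside, world axes, zero at the start; "wrist_torque": the same for the moment, N m; "grip_width": opening from 0.0 (shut) to 1.0 (fully open); "grip_force": force on a finger pad.
Only numpy, scipy, OpenCV 4.12 (cv2) and the standard library are available. Lean on these libraries where they do the work, as an engineer would, in place of code of your own. Each camera call takes 0.05 s, during which the arm holds its last target. There are 200 camera calls.

TASK

Build up the choke on the power-supply chassis: first thread the wide flat spacer ring (the one with the large bore) down over the panel's upright post until it lies flat on the panel. Then thread the tall thick-walled core ring down the same post until it sits fully home, flat on the spacer.

Things in the scene. Friction and masses are not known exactly. Their poses are not given: they have to be found in the camera images.
- post_foot (a point): Foot of the one upright post (dark steel, 14 mm diameter, 52 mm high, top 10 mm tapered) on the fixed steel chassis panel: on the post's axis, level with the panel's flat top, 14 mm above the table; z up. The panel reaches 110 mm from it along +x and -x, 70 mm along -y, 130 mm along +y. A heat sink 30 mm high stands 93 mm away in +y; nothing else tall within 90 mm.
- spacer: Wide flat spacer ring, bare aluminium: outer diameter 64 mm, bore 36 mm, 16 mm thick, about 90 g. Lies flat and loose on a green pad 6 mm thick, on the other side of the robot's midline from the chassis. Origin at the centre of its underside, z along its axis. A disc of the same outer size on the pad has only a 10 mm hole and does not fit the post.
- core: Choke core, a tall thick-walled plain grey ring: outer diameter 54 mm, bore 34 mm, 30 mm high, about 200 g. Stands loose, axis upright, on the same pad. Origin at the centre of its underside, z along its axis. A slim steel bush (30 mm outside, 40 mm high) there is not part of the job. The four pieces on the pad stand in any order, at least 110 mm between centres.

How it is judged (in metres and radians):
On the way, in this order (a step that is already met when the one before it is completed fails the run):
1. the spacer ring is on the post, flat on the panel (horizontal distance between spacer and post_foot below 0.014 m and z of spacer in the frame of post_foot between -0.004 and 0.004 m and angle between spacer's own z axis and vertical below 0.12 rad), for 0.2 s.
2. the core is on the post, flat on the spacer (all of step 1 and horizontal distance between core and post_foot below 0.014 m and z of core in the frame of post_foot between 0.012 and 0.02 m and angle between core's own z axis and vertical below 0.12 rad), for 0.2 s.
At the end, for the whole second after the job is handed in: The spacer ring is round the post with its underside within 4 mm of the panel, the core is round the same post above it with its underside 12 to 20 mm above the panel, both within 14 mm of the post's axis and tilted less than 0.12 rad, released and at rest (all of step 2 and linear speed of each of spacer, core below 0.02 m/s); the robot touches nothing.
It also fails if it takes over 54 s, if anything falls off the work surface, if the arm or the gripper's body presses on something with over 40 N, if the wrist force passes 120 N, or if a joint passes its speed limit or range.

## Working session

There is one attempt and no reset: what is moved stays moved. The work goes in short steps, Python scripts to look and compute and a tool call to move; the robot and the scene stay as the last step left them, time stands still between calls to the robot, and variables do not carry over. Pictures are saved under pics/ and viewed, at most 10 in all, crops included, and the job is handed in when it is done.

Besides the shell and the picture viewer there is one more tool, called after ">>>" by a JSON object that holds its "op" and its "data". servo_tool: Moves the arm, as the interface text tells. Its arguments: {"type":"object","properties":{"commands":{"type":"array"},"squeeze":{"type":"number"}},"required":["commands"]}

```bash
mkdir -p pics; ls
cat > h.py <<'E'
from rig import *
import numpy as np, cv2
from scipy.spatial.transform import Rotation as R
def cloud(c):
    z=c["z_map"].astype(float); v,u=np.mgrid[:z.shape[0],:z.shape[1]]
    p=np.stack([(u-c["cx"])/c["fx"]*z,(v-c["cy"])/c["fy"]*z,z],-1)
    Rm=cv2.Rodrigues(np.array(c["rvec"],float))[0]
    w=(p-np.array(c["tvec"]).ravel())@Rm
    w[z<=0]=np.nan
    return w
def save(c,n): cv2.imwrite("pics/"+n,c["pixels"][:,:,::-1])
E
python3 - <<'E'
from h import *
s=sense(); print(s["time_s"],s["eef_pos"],s["ee_rot"],s["force"],s["grip_width"])
for n in("top","side"):
    c=capture(n); save(c,n+"0.png"); np.savez(n+"0.npz",**c)
    w=cloud(c); print(n,np.nanmin(w,(0,1)),np.nanmax(w,(0,1)), c["fx"],-cv2.Rodrigues(np.array(c["rvec"],float))[0].T@np.array(c["tvec"]).ravel())
E
```

```text
pics
0.0 [232.33362624 470.49963569 230.72627418] [-2.93807173e-04  2.27397226e-01  9.73801859e-01 -5.95166647e-04] [ 0.60800701 -0.40564061 -0.58800939] 0.9978414329421296
top [  126.34318912 -1373.38169488  -762.31359033] [1540.96565171 1442.54990095   93.40322061] 389.30521531948085 [475.008859    23.15604639 857.92680207]
side [-1083.59813761  -488.42100735  -757.18720954] [1574.21167909 2056.91419431  405.03523572] 365.24249933260455 [ 439.63960624 -610.1442795   633.57599182]
```

View pics/top0.png

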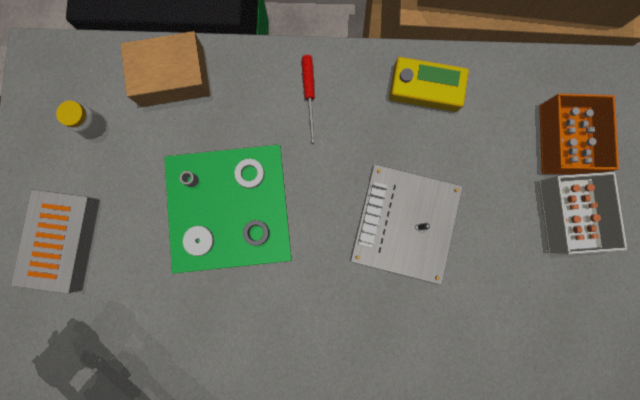

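View pics/side0.png

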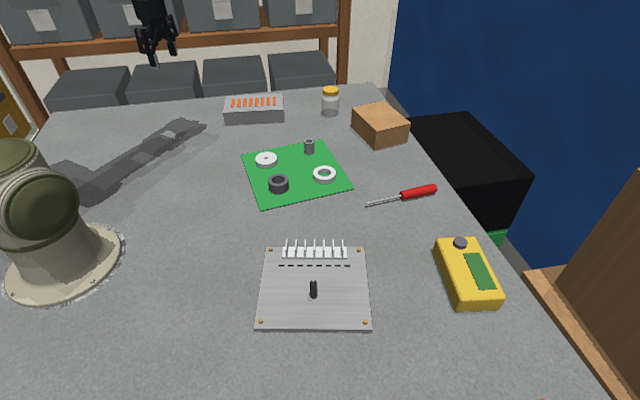

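Top view: the spacer (large bore) is at pixel (249,173) and the core at (256,232). The narrow-hole disc is at (198,240), the bush at (188,178) and the post at about (423,226). The side view agrees: core (278,184), spacer (324,174), post (313,290).

```bash
cat > m.py <<'E'
from h import *
def rayplane(c,uv,h):
    Rm=cv2.Rodrigues(np.array(c["rvec"],float))[0]; t=np.array(c["tvec"]).ravel()
    C=-Rm.T@t; d=np.c_[(np.array(uv)-[c["cx"],c["cy"]])/[c["fx"],c["fy"]],np.ones(len(uv))]@Rm
    return C+d*((h-C[2])/d[:,2])[:,None]
for n,px in (("top",dict(sp=(249,173),co=(256,232),post=(423,226))),("side",dict(sp=(324,174),co=(278,184),post=(313,290)))):
    c=dict(np.load(n+"0.npz")); w=cloud(c); z=w[...,2]
    for k,h,r in (("sp",22,32),("co",36,27)):
        u,v=px[k]; m=np.zeros(z.shape,np.uint8); m[v-22:v+22,u-22:u+22]=1
        m&=(abs(z-h)<5).astype(np.uint8)
        cs,_=cv2.findContours(m,cv2.RETR_EXTERNAL,cv2.CHAIN_APPROX_NONE)
        q=max(cs,key=cv2.contourArea)[:,0].astype(float)
        p=rayplane(c,q,h)[:,:2]; (ce,rad)=cv2.minEnclosingCircle(p.astype(np.float32))
        A=np.c_[2*p,np.ones(len(p))]; s=np.linalg.lstsq(A,(p**2).sum(1),rcond=None)[0]
        mm=m>0
        print(n,k,"enc",ce,rad,"fit",s[:2],np.sqrt(s[2]+s[:2]@s[:2]),"z",np.median(z[mm]),"mean",w[mm].mean(0), mm.sum())
    u,v=px["post"]; s=(slice(v-25,v+25),slice(u-25,u+25)); ww=w[s].reshape(-1,3); pp=ww[(ww[:,2]>22)&(ww[:,2]<75)]
    print(n,"post pts",len(pp),pp[np.argsort(-pp[:,2])][:12].round(1).tolist()); print("mean by z",[(a,pp[abs(pp[:,2]-a)<5].mean(0).round(1).tolist()) for a in (30,40,50,60) if (abs(pp[:,2]-a)<5).any()])
    dark=(c["pixels"][s].max(-1)<70); vv,uu=np.nonzero(dark); print("dark",len(uu),uu.min()+u-25,uu.max()+u-25,vv.min()+v-25,vv.max()+v-25)
    print("panel z",np.nanmedian(ww[:,2]))
    if n=="top":
        hsv=cv2.cvtColor(c["pixels"],cv2.COLOR_RGB2HSV)
        m=((abs(z-14)<6)).astype(np.uint8); m[:,:345]=0;m[:,470:]=0; m[:155]=0;m[290:]=0
        cs,_=cv2.findContours(m,cv2.RETR_EXTERNAL,2); q=max(cs,key=cv2.contourArea); rr=cv2.minAreaRect(q)
        b=rayplane(c,cv2.boxPoints(rr),14)[:,:2]; print("panel",b.round(1).tolist(),[np.linalg.norm(b[i]-b[i-1]).round(1) for i in range(4)],cv2.contourArea(q))
E
python3 m.py
```

```text
top sp enc (619.3856201171875, 170.4245147705078) 31.936717987060547 fit [619.5575077  170.41272498] 30.703753259940992 z 21.332100341941146 mean [619.69482799 170.47340463  21.27313185] 457
top co enc (490.2642822265625, 148.4527587890625) 26.877155303955078 fit [490.40464176 148.42045511] 25.79583894814074 z 35.25057791466286 mean [490.29610299 148.69228661  35.16142044] 311
top post pts 60 [[514.4, -208.5, 65.4], [514.3, -202.4, 65.1], [512.2, -202.4, 65.1], [510.3, -202.8, 63.7], [512.2, -200.9, 63.4], [516.4, -203.0, 63.3], [510.4, -207.1, 63.0], [518.5, -205.1, 62.8], [510.4, -205.2, 62.5], [512.5, -209.3, 62.4], [514.4, -201.3, 62.0], [518.5, -203.5, 61.4]]
mean by z [(30, [512.7, -200.4, 30.1]), (40, [512.7, -200.6, 39.5]), (50, [513.6, -201.4, 49.4]), (60, [513.3, -203.1, 59.4])]
dark 43 418 426 224 229
panel z 13.336462824275944
panel [[432.6, -53.2], [649.0, -101.7], [605.6, -302.4], [391.7, -248.6]] [np.float64(199.6), np.float64(221.7), np.float64(205.3), np.float64(220.6)] 9154.5
side sp enc (619.6084594726562, 164.67352294921875) 34.50823974609375 fit [619.42089284 165.3829741 ] 31.747430196616794 z 21.706573760095917 mean [619.44836121 165.40906521  21.52489371] 214
side co enc (490.5482177734375, 142.95562744140625) 28.766765594482422 fit [490.37296885 143.13310106] 26.766824912377817 z 35.54118663519298 mean [490.58891688 143.40941894  35.25023081] 162
side post pts 100 [[512.7, -211.7, 67.1], [511.0, -210.6, 66.2], [514.8, -210.7, 65.1], [516.7, -210.7, 64.6], [517.3, -208.1, 64.0], [510.0, -206.2, 63.6], [511.0, -210.4, 62.7], [512.9, -210.8, 62.6], [514.7, -211.2, 62.6], [516.6, -211.0, 61.9], [516.2, -213.1, 61.8], [509.4, -209.1, 61.4]]
mean by z [(30, [512.3, -212.4, 31.0]), (40, [512.1, -212.4, 40.7]), (50, [513.1, -213.0, 50.2]), (60, [512.7, -210.5, 59.8])]
dark 130 288 337 265 297
panel z 14.420859467879362
```

```bash
cat >> h.py <<'E'
def to(x,y,z):
    s=sense(); r=R.from_quat(np.roll(s["ee_rot"],-1)); e=np.array(s["eef_pos"])
    d=r.inv().apply(np.array([x,y,z])-e)/1000
    print("t",round(s["time_s"],2),"eef",e.round(1),"F",np.round(s["force"],1),"w",round(s["grip_width"],3),"gf",round(s["grip_force"],1)); print("shift m",d.round(4), "tool axes", r.as_matrix().round(3).tolist())
E
python3 -c "
from h import *
import rig; print([n for n in dir(rig) if n[0]!='_']); print(globals().get('grip_depth')); to(619.5,169.5,120)"
```

```text
['PlanningError', 'capture', 'finish_job', 'grip_depth', 'sense']
18.700000000000003
t 0.1 eef [232.4 470.5 230.8] F [-0.1  0.4 -0.8] w 1.001 gf 0.0
shift m [-0.4804 -0.0983  0.1108] tool axes [[-0.897, 0.443, -0.001], [0.443, 0.897, -0.001], [0.0, -0.001, -1.0]]
```

>>> {"op": "servo_tool", "data": {"commands": [[-1,[-0.04,-0.008,0.007],[0,0,0]],[-1,[-0.04,-0.008,0.007],[0,0,0]],[-1,[-0.04,-0.008,0.007],[0,0,0]],[-1,[-0.04,-0.008,0.007],[0,0,0]],[-1,[-0.04,-0.008,0.007],[0,0,0]],[-1,[-0.04,-0.008,0.007],[0,0,0]],[-1,[-0.04,-0.008,0.007],[0,0,0]],[-1,[-0.04,-0.008,0.007],[0,0,0]],[-1,[-0.04,-0.008,0.007],[0,0,0]],[-1,[-0.04,-0.008,0.007],[0,0,0]]], "squeeze": 50}}

```text
time_s: 0.93
eef_pos: [556.9, 220.2, 160.6]
ee_rot: [-0.0, 0.228, 0.974, -0.0]
force: [-0.3, 0.9, 0.8]
grip_width: 0.999
grip_force: 0.0
```

>>> {"op": "servo_tool", "data": {"commands": [[-1,[-0.04,-0.009,0.01],[0,0,0]],[-1,[-0.04,-0.009,0.01],[0,0,0]],[-1,[0,0,0],[0,0,0]],[-1,[0,0,0],[0,0,0]],[-1,[0,0,0],[0,0,0]]]}}

```text
time_s: 1.35
eef_pos: [618.3, 171.2, 141.2]
ee_rot: [-0.001, 0.227, 0.974, -0.0]
force: [0.3, 1.0, 1.1]
grip_width: 0.999
grip_force: 0.0
```

```bash
cat >> h.py <<'E'
def wcloud():
    s=sense(); c=capture("wrist"); z=c["z_map"].astype(float); v,u=np.mgrid[:400,:640]
    p=np.stack([(u-c["cx"])/c["fx"]*z,(v-c["cy"])/c["fy"]*z,z],-1)
    T=np.array(c["T_tool_cam"]); r=R.from_quat(np.roll(s["ee_rot"],-1)).as_matrix()
    w=(p@T[:3,:3].T+T[:3,3])@r.T+np.array(s["eef_pos"]); w[z<=0]=np.nan
    return c,w
def circ(p):
    s=np.linalg.lstsq(np.c_[2*p,np.ones(len(p))],(p**2).sum(1),rcond=None)[0]
    return s[:2].round(1),np.sqrt(s[2]+s[:2]@s[:2]).round(1)
def ring(c,w,g,h,tol,rr):
    "circle fits of contours of the level patch at height h within rr of guess g"
    m=((abs(w[...,2]-h)<tol)&(np.hypot(w[...,0]-g[0],w[...,1]-g[1])<rr)).astype(np.uint8)
    cs,_=cv2.findContours(m,cv2.RETR_CCOMP,cv2.CHAIN_APPROX_NONE)
    for q in cs:
        if len(q)>25:
            p=w[q[:,0,1],q[:,0,0],:2]; print(h,"contour",len(q),circ(p),"px",q[:,0].min(0),q[:,0].max(0))
    print("z med",np.median(w[...,2][m>0]),"n",m.sum())
E
python3 -c "
from h import *
to(619.5,169.5,1); c,w=wcloud(); save(c,'w1.png'); ring(c,w,(619.5,169.5),22,4,45); print(np.array(c['T_tool_cam']).round(2))"
```

```text
t 1.35 eef [618.3 171.2 141.2] F [0.3 1.  1.1] w 0.999 gf 0.0
shift m [-0.002  -0.0009  0.1402] tool axes [[-0.897, 0.443, -0.001], [0.443, 0.897, 0.0], [0.001, -0.0, -1.0]]
22 contour 216 (array([617.8, 169.4]), np.float64(31.2)) px [280 156] [357 232]
22 contour 123 (array([617.8, 169.3]), np.float64(18.1)) px [296 173] [341 216]
z med 22.462886969497404 n 3231
[[   0.     -0.97   -0.26   65.62]
 [   1.     -0.      0.     -1.47]
 [  -0.     -0.26    0.97 -143.22]
 [   0.      0.      0.      1.  ]]
```

View pics/w1.png

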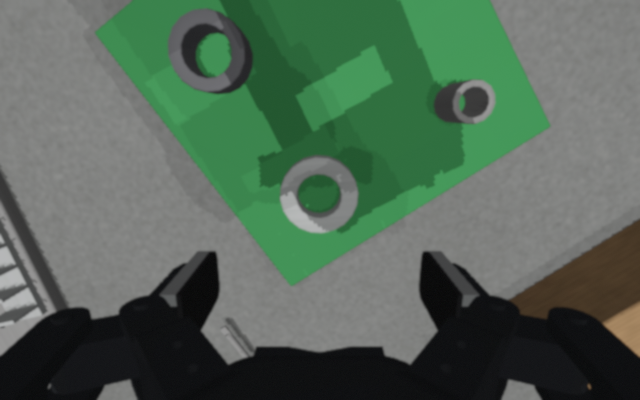

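The wrist view shows the spacer at (319,195) with bore radius 18 mm, so it is the right piece. It lies midway between the fingers, and its world position is (618,169.4).

>>> {"op": "servo_tool", "data": {"commands": [[-1,[-0.0005,-0.0017,0.03],[0,0,0]],[-1,[0,0,0.03],[0,0,0]],[-1,[0,0,0.03],[0,0,0]],[-1,[0,0,0.025],[0,0,0]],[-1,[0,0,0.01],[0,0,0]],[-1,[0,0,0.007],[0,0,0]],[-1,[0,0,0.006],[0,0,0]],[-1,[0,0,0],[0,0,0]],[-1,[0,0,0],[0,0,0]]]}}

```text
time_s: 2.15
eef_pos: [618.9, 169.4, 4.8]
ee_rot: [0.001, 0.227, 0.974, 0.0]
force: [-0.7, -0.3, 0.3]
grip_width: 1.001
grip_force: 0.0
```

>>> {"op": "servo_tool", "data": {"commands": [[0,[0,0,0],[0,0,0]],[0,[0,0,0],[0,0,0]],[0,[0,0,0],[0,0,0]],[0,[0,0,0],[0,0,0]],[0,[0,0,0],[0,0,0]],[0,[0,0,0],[0,0,0]]], "squeeze": 50}}

```text
time_s: 2.65
eef_pos: [619.0, 169.3, 5.5]
ee_rot: [0.001, 0.227, 0.974, 0.0]
force: [-3.3, -0.2, 9.7]
grip_width: 0.733
grip_force: 52.8
```

>>> {"op": "servo_tool", "data": {"commands": [[0,[0,0,-0.005],[0,0,0]],[0,[0,0,-0.015],[0,0,0]],[0,[0,0,-0.025],[0,0,0]],[0,[0,0,-0.03],[0,0,0]],[0,[0,0,-0.03],[0,0,0]],[0,[0,0,-0.015],[0,0,0]],[0,[0,0,0],[0,0,0]],[0,[0,0,0],[0,0,0]]]}}

```text
time_s: 3.32
eef_pos: [618.4, 169.2, 123.9]
ee_rot: [0.0, 0.227, 0.974, 0.0]
force: [-1.0, 0.6, -1.9]
grip_width: 0.732
grip_force: 54.8
```

```bash
python3 -c "
from h import *
to(513.5,-205,120); c,w=wcloud(); save(c,'w2.png'); z=sense()['eef_pos'][2]
e=sense()['eef_pos']
d=np.hypot(w[...,0]-e[0],w[...,1]-e[1])<45
h=w[...,2][d&(w[...,2]>60)]; print(np.percentile(h,[5,25,50,75,95]) if len(h) else 'none')
ring(c,w,e,z+17,6,34)"
```

```text
t 3.32 eef [618.4 169.2 123.9] F [-1.   0.6 -1.9] w 0.732 gf 54.8
shift m [-0.0717 -0.3819  0.0037] tool axes [[-0.897, 0.443, 0.001], [0.443, 0.897, 0.0], [-0.001, 0.001, -1.0]]
[137.35364028 140.93658575 182.28625369 207.58659891 219.42106976]
139.5664985880146 contour 477 (array([616.9, 168.5]), np.float64(31.7)) px [239 195] [403 337]
139.5664985880146 contour 235 (array([616.8, 168.3]), np.float64(18.0)) px [277 230] [360 303]
z med 140.6340864571258 n 12746
```

View pics/w2.png

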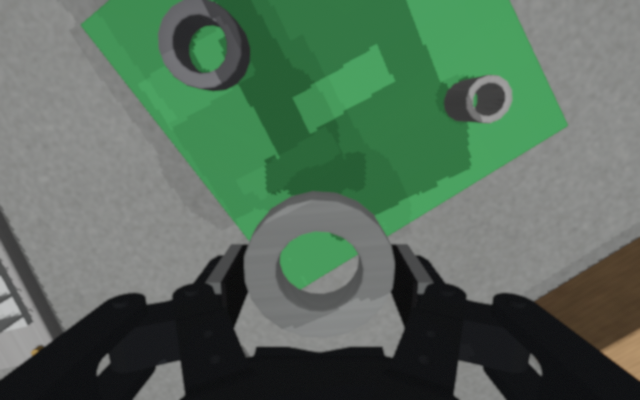

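The spacer is held level at (319,265) in the wrist image; its underside is level with the TCP. I'll stop short of the post so the wrist camera sees it past the ring.

>>> {"op": "servo_tool", "data": {"commands": [[0,[0,-0.02,0],[0,0,0]],[0,[0,-0.038,0],[0,0,0]],[0,[0,-0.04,0],[0,0,0]],[0,[0,-0.04,0],[0,0,0]],[0,[0,-0.04,0],[0,0,0]],[0,[0,-0.04,0],[0,0,0]],[0,[0,-0.04,0],[0,0,0]],[0,[0,-0.04,0],[0,0,0]],[0,[0,-0.04,0],[0,0,0]],[0,[0,-0.04,0],[0,0,0]]]}}

```text
time_s: 4.2
eef_pos: [449.1, -170.7, 122.2]
ee_rot: [-0.001, 0.227, 0.974, 0.001]
force: [0.9, -0.2, -1.5]
grip_width: 0.729
grip_force: 54.9
```

>>> {"op": "servo_tool", "data": {"commands": [[0,[0,-0.004,0],[0,0,0]],[0,[0,0,0],[0,0,0]],[0,[0,0,0],[0,0,0]],[0,[0,0,0],[0,0,0]]]}}

```text
time_s: 4.53
eef_pos: [449.3, -172.1, 122.9]
ee_rot: [-0.001, 0.227, 0.974, 0.0]
force: [-0.9, -0.2, -1.5]
grip_width: 0.723
grip_force: 55.0
```

```bash
python3 -c "
from h import *
to(514.5,-204.5,120); c,w=wcloud(); save(c,'w3.png'); e=sense()['eef_pos']
ring(c,w,e,e[2]+17,6,34)
g=np.hypot(w[...,0]-513.5,w[...,1]+205)<25
for a,b in((22,35),(35,45),(45,58),(58,70)):
    m=g&(w[...,2]>a)&(w[...,2]<b); vv,uu=np.nonzero(m); print(a,b,m.sum(),w[m].mean(0).round(1),np.percentile(w[m],[3,97],0).round(1).tolist(),(uu.mean(),vv.mean()))
"
```

```text
t 4.53 eef [ 449.3 -172.1  122.9] F [-0.9 -0.2 -1.5] w 0.723 gf 55.0
shift m [-0.0728 -0.0003  0.0028] tool axes [[-0.897, 0.442, -0.001], [0.442, 0.897, 0.001], [0.001, 0.0, -1.0]]
140.06569952095668 contour 494 (array([ 447.9, -172.8]), np.float64(31.7)) px [239 195] [405 337]
140.06569952095668 contour 246 (array([ 447.8, -173.1]), np.float64(18.0)) px [276 230] [361 305]
z med 139.74525039342933 n 12570
22 35 139 [ 507.  -205.1   28.6] [[504.9, -212.2, 22.5], [511.9, -200.6, 34.6]] (np.float64(315.24460431654677), np.float64(284.28776978417267))
35 45 68 [ 506.6 -204.5   38.6] [[504.8, -209.4, 35.3], [510.0, -200.7, 42.3]] (np.float64(315.54411764705884), np.float64(290.1029411764706))<string>:7: RuntimeWarning: Mean of empty slice.
  ret = um.true_divide(
Traceback (most recent call last):
IndexError: index -1 is out of bounds for axis 0 with size 0
```

View pics/w3.png

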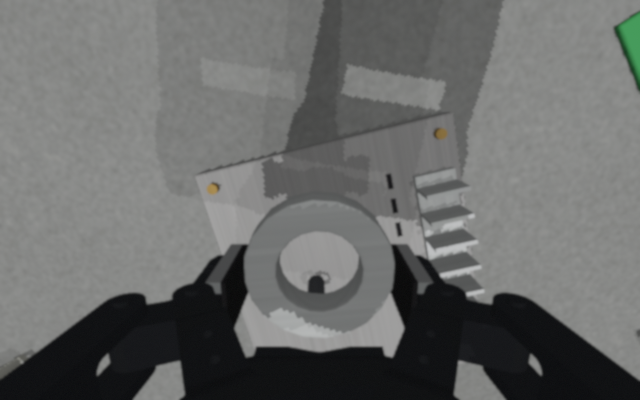

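The post shows through the ring's bore at (316,285). Its axis works out at about (512.5,-206.3), agreeing with the top view to 2–3 mm against a clearance of 11 mm. Moving over it and starting down.

>>> {"op": "servo_tool", "data": {"commands": [[0,[-0.02,-0.0014,0],[0,0,0]],[0,[-0.03,0,0],[0,0,0]],[0,[-0.0227,0,0],[0,0,0]],[0,[0,0,0],[0,0,0]],[0,[0,0,0],[0,0,0]],[0,[0,0,0.02],[0,0,0]],[0,[0,0,0.02],[0,0,0]],[0,[0,0,0.02],[0,0,0]],[0,[0,0,0.01],[0,0,0]],[0,[0,0,0],[0,0,0]]]}}

```text
time_s: 5.42
eef_pos: [512.4, -205.2, 51.6]
ee_rot: [-0.002, 0.227, 0.974, 0.001]
force: [0.6, 0.2, -1.8]
grip_width: 0.73
grip_force: 54.9
```

```bash
python3 -c "
from h import *
to(513.9,-205.5,15); c,w=wcloud(); e=sense()['eef_pos']; ring(c,w,e,e[2]+16,6,34)
g=np.hypot(w[...,0]-512.5,w[...,1]+206)<16
m=g&(w[...,2]<e[2]+10)&(w[...,2]>20);print(m.sum(), np.nanmean(w[m],0)); m=g&(w[...,2]>60);print(np.unique(w[...,2][m].round(-1),return_counts=True))
c=capture('side'); save(c,'s1.png'); cv2.imwrite('pics/s1c.png',cv2.resize(c['pixels'][200:340,220:420,::-1],None,fx=3,fy=3))
"
```

```text
t 5.42 eef [ 512.4 -205.2   51.6] F [ 0.6  0.2 -1.8] w 0.73 gf 54.9
shift m [-0.0016  0.0004  0.0366] tool axes [[-0.897, 0.442, -0.004], [0.442, 0.897, 0.003], [0.004, 0.001, -1.0]]
69.19330771761454 contour 75 (array([ 511.8, -207.3]), np.float64(3.7)) px [307 261] [327 277]
69.19330771761454 contour 491 (array([ 511., -206.]), np.float64(31.6)) px [239 195] [403 337]
69.19330771761454 contour 240 (array([ 510.9, -206.2]), np.float64(18.0)) px [276 230] [361 306]
z med 68.44604243711096 n 12647
944 [ 508.1440671  -205.37337138   51.23936656]
(array([ 60.,  70., 120., 130., 140.]), array([ 265,   71,   30, 2667, 2794]))
```

View pics/s1c.png

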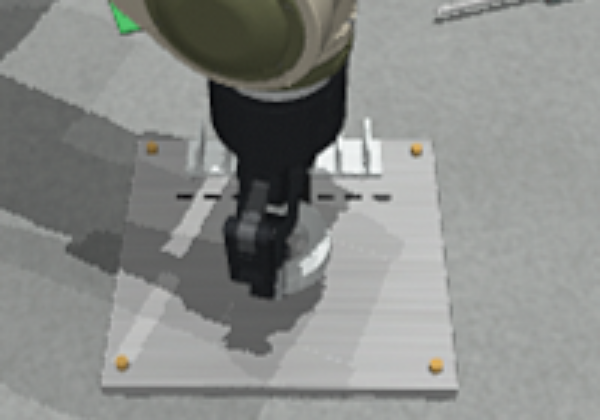

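The ring is round the post: the tip appears inside the bore at (317,269) in the wrist image, within 1.5 mm of centre. Force is nil. Lowering on.

>>> {"op": "servo_tool", "data": {"commands": [[0,[-0.0005,-0.0008,0.012],[0,0,0]],[0,[0,0,0.012],[0,0,0]],[0,[0,0,0.008],[0,0,0]],[0,[0,0,0.003],[0,0,0]],[0,[0,0,0.001],[0,0,0]],[0,[0,0,0],[0,0,0]],[0,[0,0,0],[0,0,0]]]}}

```text
time_s: 6.1
eef_pos: [514.0, -207.9, 17.8]
ee_rot: [0.0, 0.227, 0.974, -0.0]
force: [0.1, 0.2, -1.9]
grip_width: 0.721
grip_force: 55.0
```

>>> {"op": "servo_tool", "data": {"commands": [[0,[0,0,0.001],[0,0,0]],[0,[0,0,0.001],[0,0,0]],[0,[0,0,0],[0,0,0]],[0,[0,0,0],[0,0,0]]]}}

```text
time_s: 6.43
eef_pos: [513.9, -207.7, 15.6]
ee_rot: [0.0, 0.227, 0.974, -0.0]
force: [-0.6, -0.1, -1.1]
grip_width: 0.728
grip_force: 55.0
```

>>> {"op": "servo_tool", "data": {"commands": [[0,[0,0,0.001],[0,0,0]],[0,[0,0,0],[0,0,0]],[0,[0,0,0],[0,0,0]]]}}

```text
time_s: 6.68
eef_pos: [513.8, -207.7, 14.5]
ee_rot: [-0.0, 0.227, 0.974, 0.0]
force: [0.4, -0.2, -1.7]
grip_width: 0.726
grip_force: 55.0
```

>>> {"op": "servo_tool", "data": {"commands": [[0,[0,0,0.001],[0,0,0]],[-0.4,[0,0,0],[0,0,0]],[-1,[0,0,0],[0,0,0]],[-1,[0,0,0],[0,0,0]],[-1,[0,0,0],[0,0,0]],[-1,[0,0,0],[0,0,0]],[-1,[0,0,-0.015],[0,0,0]],[-1,[0,0,-0.03],[0,0,0]],[-1,[0,0,-0.035],[0,0,0]],[-1,[0,0,-0.035],[0,0,0]]]}}

```text
time_s: 7.52
eef_pos: [513.5, -207.5, 129.7]
ee_rot: [-0.001, 0.227, 0.974, 0.0]
force: [-0.2, -0.4, -0.3]
grip_width: 1.003
grip_force: 0.0
```

>>> {"op": "servo_tool", "data": {"commands": [[-1,[0,0,0],[0,0,0]],[-1,[0,0,0],[0,0,0]],[-1,[0,0,0],[0,0,0]]]}}

```text
time_s: 7.77
eef_pos: [513.5, -207.5, 127.9]
ee_rot: [-0.0, 0.227, 0.974, 0.0]
force: [-0.3, -0.2, -0.3]
grip_width: 0.998
grip_force: 0.0
```

```bash
python3 -c "
from h import *
to(490,147.5,130); c,w=wcloud(); save(c,'w4.png'); e=sense()['eef_pos']; ring(c,w,(513,-206),30,5,40); ring(c,w,(513,-206),65,7,15)
g=np.hypot(w[...,0]-513,w[...,1]+207)<31; m=g&(abs(w[...,2]-30)<4); A=np.c_[w[m][:,:2]-[513,-207],np.ones(m.sum())]; print('plane',np.linalg.lstsq(A,w[m][:,2],rcond=None)[0].round(3))
"
```

```text
t 7.77 eef [ 513.5 -207.5  127.9] F [-0.3 -0.2 -0.3] w 0.998 gf 0.0
shift m [ 0.1783  0.3079 -0.0019] tool axes [[-0.897, 0.443, -0.001], [0.443, 0.897, 0.001], [0.001, 0.0, -1.0]]
30 contour 42 (array([ 512. , -207.5]), np.float64(6.8)) px [311 190] [328 198]
30 contour 237 (array([ 512.2, -208.7]), np.float64(31.2)) px [277 158] [360 240]
30 contour 132 (array([ 512.3, -208.7]), np.float64(18.1)) px [294 177] [343 223]
z med 30.456849775451232 n 3883
65 contour 75 (array([ 511.5, -207.3]), np.float64(5.2)) px [310 202] [329 219]
z med 61.70158470820698 n 204
plane [-0.0000e+00 -1.0000e-03  3.0432e+01]
```

The spacer lies flat: top at 30.4 mm, no tilt, centre (512.2,-208.7) against post (512,-207.5). Next is the core.

>>> {"op": "servo_tool", "data": {"commands": [[-1,[0.0179,0.0307,0],[0,0,0]],[-1,[0.0179,0.0307,0],[0,0,0]],[-1,[0.0179,0.0307,0],[0,0,0]],[-1,[0.0179,0.0307,0],[0,0,0]],[-1,[0.0179,0.0307,0],[0,0,0]],[-1,[0.0179,0.0307,0],[0,0,0]],[-1,[0.0179,0.0307,0],[0,0,0]],[-1,[0.0179,0.0307,0],[0,0,0]],[-1,[0.0179,0.0307,0],[0,0,0]],[-1,[0.0179,0.0307,0],[0,0,0]]]}}

```text
time_s: 8.65
eef_pos: [488.3, 148.5, 127.3]
ee_rot: [-0.001, 0.227, 0.974, -0.0]
force: [1.4, -0.4, -0.8]
grip_width: 1.002
grip_force: 0.0
```

>>> {"op": "servo_tool", "data": {"commands": [[-1,[0,0,0],[0,0,0]],[-1,[0,0,0],[0,0,0]],[-1,[0,0,0],[0,0,0]]]}}

```text
time_s: 8.9
eef_pos: [488.9, 146.5, 127.6]
ee_rot: [-0.001, 0.227, 0.974, -0.0]
force: [0.5, 0.3, -0.6]
grip_width: 1.001
grip_force: 0.0
```

```bash
python3 -c "
from h import *
c,w=wcloud(); ring(c,w,(489,147.5),36,4,40); to(489,147.5,9)
"
```

```text
36 contour 205 (array([488.2, 147.1]), np.float64(26.3)) px [285 166] [357 237]
36 contour 129 (array([488.2, 147.1]), np.float64(17.0)) px [298 180] [344 224]
z med 36.36905261010206 n 2527
t 8.95 eef [489.2 146.  127.8] F [ 0.5  0.  -0.4] w 1.001 gf 0.0
shift m [0.0007 0.0014 0.1188] tool axes [[-0.896, 0.444, -0.001], [0.444, 0.896, -0.0], [0.001, -0.001, -1.0]]
```

>>> {"op": "servo_tool", "data": {"commands": [[-1,[0.001,0.0005,0.03],[0,0,0]],[-1,[0,0,0.03],[0,0,0]],[-1,[0,0,0.03],[0,0,0]],[-1,[0,0,0.018],[0,0,0]],[-1,[0,0,0.01],[0,0,0]],[-1,[0,0,0],[0,0,0]],[-1,[0,0,0],[0,0,0]]]}}

```text
time_s: 9.53
eef_pos: [489.1, 147.1, 11.0]
ee_rot: [0.0, 0.228, 0.974, 0.0]
force: [-0.8, 0.3, 0.3]
grip_width: 1.002
grip_force: 0.0
```

>>> {"op": "servo_tool", "data": {"commands": [[0.2,[0,0,0],[0,0,0]],[0.2,[0,0,0],[0,0,0]],[0.2,[0,0,0],[0,0,0]],[0.2,[0,0,0],[0,0,0]],[0.2,[0,0,0],[0,0,0]],[0.2,[0,0,0],[0,0,0]],[0.2,[0,0,0],[0,0,0]]], "squeeze": 60}}

```text
time_s: 10.12
eef_pos: [489.4, 147.8, 12.2]
ee_rot: [0.001, 0.227, 0.974, 0.0]
force: [-3.2, -0.6, 11.2]
grip_width: 0.615
grip_force: 61.1
```

>>> {"op": "servo_tool", "data": {"commands": [[0.2,[0,0,-0.005],[0,0,0]],[0.2,[0,0,-0.015],[0,0,0]],[0.2,[0,0,-0.025],[0,0,0]],[0.2,[0,0,-0.03],[0,0,0]],[0.2,[0,0,-0.03],[0,0,0]],[0.2,[0,0,-0.015],[0,0,0]],[0.2,[0,0,0],[0,0,0]],[0.2,[0,0,0],[0,0,0]],[0.2,[0,0,0],[0,0,0]]]}}

```text
time_s: 10.87
eef_pos: [487.8, 147.6, 129.2]
ee_rot: [-0.001, 0.227, 0.974, -0.0]
force: [-0.1, 0.6, -3.8]
grip_width: 0.615
grip_force: 63.5
```

```bash
python3 -c "
from h import *
c,w=wcloud(); e=sense()['eef_pos']; ring(c,w,e,e[2]+27,7,32); to(512,-207.7,0)
m=(np.hypot(w[...,0]-e[0],w[...,1]-e[1])<29)&(abs(w[...,2]-e[2]-27)<5); A=np.c_[w[m][:,:2]-e[:2],np.ones(m.sum())]; print('plane',np.linalg.lstsq(A,w[m][:,2],rcond=None)[0].round(3))
"
```

```text
155.99407918385307 contour 540 (array([486.5, 147.2]), np.float64(27.3)) px [239 214] [406 339]
155.99407918385307 contour 236 (array([486.6, 146.6]), np.float64(17.0)) px [276 240] [361 315]
z med 153.38211174726638 n 9434
t 10.92 eef [487.8 147.6 129. ] F [ 0.3  0.4 -3.5] w 0.611 gf 63.5
shift m [-0.1795 -0.3077  0.129 ] tool axes [[-0.897, 0.443, -0.003], [0.443, 0.897, -0.0], [0.003, -0.001, -1.0]]
plane [-0.0000e+00  4.0000e-03  1.5351e+02]
```

>>> {"op": "servo_tool", "data": {"commands": [[0.2,[-0.01,-0.0167,0],[0,0,0]],[0.2,[-0.02,-0.034,0],[0,0,0]],[0.2,[-0.02,-0.034,0],[0,0,0]],[0.2,[-0.02,-0.034,0],[0,0,0]],[0.2,[-0.02,-0.034,0],[0,0,0]],[0.2,[-0.02,-0.034,0],[0,0,0]],[0.2,[-0.02,-0.034,0],[0,0,0]],[0.2,[-0.02,-0.034,0],[0,0,0]],[0.2,[-0.02,-0.034,0],[0,0,0]],[0.2,[-0.01,-0.018,0],[0,0,0]]]}}

```text
time_s: 11.75
eef_pos: [513.5, -210.8, 129.0]
ee_rot: [-0.001, 0.229, 0.974, -0.0]
force: [0.9, -0.0, -2.7]
grip_width: 0.614
grip_force: 63.7
```

>>> {"op": "servo_tool", "data": {"commands": [[0.2,[0,0,0],[0,0,0]],[0.2,[0,0,0],[0,0,0]],[0.2,[0,0,0.02],[0,0,0]],[0.2,[0,0,0.02],[0,0,0]],[0.2,[0,0,0.01],[0,0,0]],[0.2,[0,0,0],[0,0,0]],[0.2,[0,0,0],[0,0,0]]]}}

```text
time_s: 12.33
eef_pos: [514.2, -206.2, 80.5]
ee_rot: [-0.0, 0.227, 0.974, 0.0]
force: [1.2, 0.2, -2.1]
grip_width: 0.619
grip_force: 63.7
```

```bash
python3 -c "
from h import *
c,w=wcloud(); save(c,'w5.png'); e=sense()['eef_pos']; to(513.1,-207.1,35.5); ring(c,w,e,e[2]+25,7,32); ring(c,w,(512,-207.5),63,8,14)
"
```

```text
t 12.38 eef [ 514.6 -206.7   81.2] F [-0.1  0.8 -2.9] w 0.616 gf 63.7
shift m [ 0.0012 -0.001   0.0457] tool axes [[-0.897, 0.442, 0.001], [0.442, 0.897, -0.0], [-0.001, -0.0, -1.0]]
106.23250098594912 contour 523 (array([ 512.8, -206.9]), np.float64(27.2)) px [240 213] [403 339]
106.23250098594912 contour 233 (array([ 512.9, -207.3]), np.float64(17.0)) px [277 240] [360 313]
z med 104.59171034521441 n 9547
z med 63.450749136267305 n 31
```

View pics/w5.png

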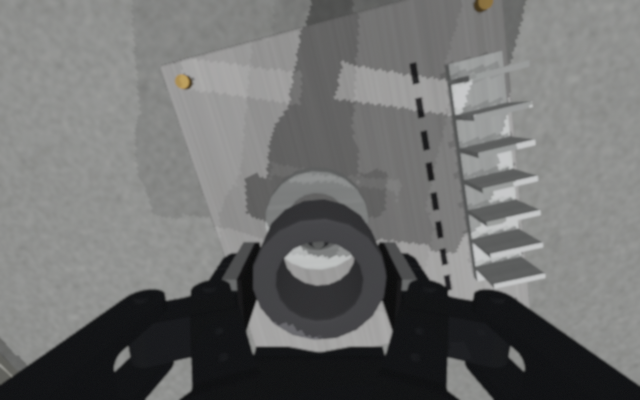

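The core is centred over the post to about 1 mm, with the post top visible through its bore at (317,243). Lowering.

>>> {"op": "servo_tool", "data": {"commands": [[0.2,[0,0,0.008],[0,0,0]],[0.2,[0,0,0.01],[0,0,0]],[0.2,[0,0,0.01],[0,0,0]],[0.2,[0,0,0.008],[0,0,0]],[0.2,[0,0,0.004],[0,0,0]],[0.2,[0,0,0.001],[0,0,0]],[0.2,[0,0,0],[0,0,0]],[0.2,[0,0,0],[0,0,0]]]}}

```text
time_s: 13.05
eef_pos: [514.4, -207.1, 39.8]
ee_rot: [0.0, 0.227, 0.974, -0.0]
force: [-0.6, 0.2, -2.2]
grip_width: 0.615
grip_force: 63.7
```

```bash
python3 -c "
from h import *
c,w=wcloud(); e=sense()['eef_pos']; to(513.1,-207.1,35.5); ring(c,w,e,e[2]+24,5,32); ring(c,w,(512,-207.5),63,3,14)
"
```

```text
t 13.1 eef [ 514.4 -207.2   39.9] F [-0.1  0.2 -2.9] w 0.616 gf 63.7
shift m [ 0.0012 -0.0005  0.0044] tool axes [[-0.897, 0.443, 0.001], [0.443, 0.897, -0.0], [-0.001, -0.0, -1.0]]
63.94606207732971 contour 104 (array([ 511.2, -207. ]), np.float64(4.9)) px [304 258] [333 286]
63.94606207732971 contour 501 (array([ 513. , -207.7]), np.float64(27.2)) px [242 214] [402 339]
63.94606207732971 contour 240 (array([ 513.1, -208.2]), np.float64(17.0)) px [277 240] [360 314]
z med 63.884784022729534 n 9658
63 contour 121 (array([ 511.5, -207.1]), np.float64(4.5)) px [305 260] [333 285]
z med 62.70098974385146 n 374
```

>>> {"op": "servo_tool", "data": {"commands": [[0.2,[0,0,0.001],[0,0,0]],[0.2,[0,0,0.001],[0,0,0]],[0.2,[0,0,0.001],[0,0,0]],[0.2,[0,0,0],[0,0,0]],[0.2,[0,0,0],[0,0,0]]]}}

```text
time_s: 13.52
eef_pos: [514.2, -207.0, 36.5]
ee_rot: [-0.0, 0.227, 0.974, -0.0]
force: [0.1, -0.1, -2.8]
grip_width: 0.615
grip_force: 63.7
```

>>> {"op": "servo_tool", "data": {"commands": [[0.2,[0,0,0.001],[0,0,0]],[0.2,[0,0,0],[0,0,0]],[0.2,[0,0,0],[0,0,0]]]}}

```text
time_s: 13.77
eef_pos: [514.3, -207.0, 36.3]
ee_rot: [0.0, 0.227, 0.974, -0.0]
force: [-2.6, 1.0, 5.6]
grip_width: 0.612
grip_force: 64.4
```

Contact felt: the core is home. Release and withdraw.

>>> {"op": "servo_tool", "data": {"commands": [[-0.1,[0,0,0],[0,0,0]],[-0.5,[0,0,0],[0,0,0]],[-1,[0,0,0],[0,0,0]],[-1,[0,0,0],[0,0,0]],[-1,[0,0,0],[0,0,0]],[-1,[0,0,0],[0,0,0]],[-1,[0,0,-0.015],[0,0,0]],[-1,[0,0,-0.03],[0,0,0]],[-1,[0,0,-0.035],[0,0,0]],[-1,[0,0,-0.035],[0,0,0]]]}}

```text
time_s: 14.6
eef_pos: [513.8, -206.8, 151.7]
ee_rot: [-0.001, 0.227, 0.974, 0.0]
force: [-0.3, 0.2, 1.4]
grip_width: 1.001
grip_force: 0.0
```

>>> {"op": "servo_tool", "data": {"commands": [[-1,[0,0,0],[0,0,0]],[-1,[0,0,0],[0,0,0]],[-1,[0,0,0],[0,0,0]]]}}

```text
time_s: 14.85
eef_pos: [513.9, -206.8, 149.8]
ee_rot: [-0.0, 0.227, 0.974, 0.0]
force: [0.3, 0.1, 0.5]
grip_width: 0.999
grip_force: 0.0
```

```bash
python3 -c "
from h import *
c,w=wcloud(); save(c,'w6.png'); to(512,-207,150); ring(c,w,(512,-207),60,4,32); ring(c,w,(512,-207),30,4,40)
"
```

```text
t 14.9 eef [ 513.7 -206.7  149.3] F [0.5 0.2 0. ] w 1.001 gf 0.0
shift m [ 0.0014 -0.001  -0.0007] tool axes [[-0.897, 0.443, -0.002], [0.443, 0.897, 0.001], [0.002, 0.0, -1.0]]
60 contour 52 (array([ 511.4, -207.2]), np.float64(6.2)) px [310 193] [327 210]
60 contour 37 (array([ 512.5, -207.8]), np.float64(4.4)) px [312 198] [325 210]
60 contour 204 (array([ 512.9, -208.1]), np.float64(26.3)) px [282 168] [355 239]
60 contour 130 (array([ 512.9, -208.2]), np.float64(17.0)) px [295 181] [342 226]
z med 60.43118005776145 n 2731
30 contour 81 (array([ 513.2, -208.7]), np.float64(17.3)) px [308 194] [339 216]
30 contour 38 (array([ 511.8, -207.4]), np.float64(6.7)) px [311 184] [327 191]
30 contour 240 (array([ 513. , -208.9]), np.float64(29.8)) px [279 155] [356 206]
z med 30.41147003640932 n 938
```

View pics/w6.png

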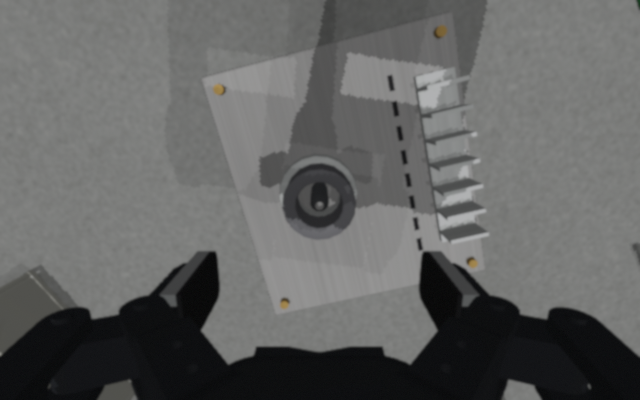

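The core (318,203) sits on the spacer with the post in its bore. The tops read 60.4 and 30.4 mm, as they should, and the gripper is clear.

```bash
python3 -c "
from rig import *
print(finish_job())"
```

```text
the job is handed in; nothing more can be done
None
```

The spacer and then the core are threaded on the post and sit flat, both within about 2 mm of its axis; the gripper is clear and the job was handed in at about 15 s (no verdict was returned).

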